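# Box four cigars, each in its own coffin box

### The arm

A 6-joint arm with a two-finger parallel gripper is mounted at the origin on the work surface. World frame = base frame: x ahead of the robot, y to its left, z up, the work surface at z = 0. Lengths are in m, angles in rad, forces in N, time in s.
With the tool pointing down it reaches from about 0.35 to 0.85 m from the base axis. Payload 8.1 kg.
Tool frame: the origin (TCP) lies at the very end of the fingers, on their centre line; the grasp point (between the pads) lies robot.grip_point_offset behind it (robot.grip_point_offset is the distance from the TCP to the grasp point, in m); z points along the fingers, y is the line along which they close (so a half turn about z gives the same grasp; the last joint's range is limited). The gripper opens to 93 mm and grips with 3 to 60 N. Pads are 15 mm wide; open, the fingers measure 128 mm over their backs; the gripper's body (75 mm by 188 mm) begins 65 mm behind the grasp point.
Start: joints at [-1.327, 0.13, 1.488, -0, 1.523, -0.085], TCP at [0.194, -0.568, 0.219] pointing down, gripper open.
Joint ranges: [-2.96, 2.96], [-0.89, 2.26], [0.02, 2.5], [-1.34, 4.48], [0, 2.73], [-2.66, 2.66]. Speed limits (rad/s): [2.39, 2.39, 2.79, 3.14, 3.14, 3.14].

### API

Orientations are given as a rotation vector (axis times angle).
In Python, from plant import robot, eyes gives the robot as it stands. The module is installed in compiled form; this text tells all that it offers.
- The arm moves only by the tool apply_moves, never from a script. Its argument "steps" is one flat list of numbers, 7 for each row, row after row: the shift along the tool's x, y, z in units of 30 mm (1.0 is 30 mm), then the turn, a rotation vector about the tool's x, y, z in units of 6 degrees (1.0 is 6 degrees), then the opening in per cent of the stroke, from 0 (shut) to 100 (fully open). In form: [dx, dy, dz, ax, ay, az, fingers, dx, dy, dz, ax, ay, az, fingers, ...]. A call has 1 to 12 rows; each row shifts and turns the commanded pose from where the row before left it, along the tool's axes as they then stand; what a row does not reach is not made up. A row lasts 1/12 s, in which the tool goes at most 41.7 mm and 7.16 degrees, less where a joint would pass 70% of its speed; a pose out of reach is approached as far as the arm can. A call is refused whole if a number of a shift passes 1 or a number of a turn 1, either way. A call with a gripper value outside its range is refused whole. The fingers move at their own pace and stop on an object; "grip_force" is the grip in N (left out, the last holds). Time passes only in rows, so rows that do not move let the fingers close. It gives the time, the measured TCP pose, the force, the opening and the grip force at its end, in the units of the state.
- robot.read_state(): the state, without advancing time (a new reading comes with each control period).
- eyes.read_camera(name): name is "scene" or "side" or "wrist"; returns the picture (420x560x3 uint8, red, green, blue); there is no depth.
- eyes.calibration(name): a dict with "K" (3x3 intrinsics, pixels), "R" (3x3) and "t" (3): a world point X has camera coordinates R X + t. Camera axes: x right, y down, z forward; pixel columns grow to the right and rows downward; lengths in m; the calibration is good to about 2 mm. A picture is of the moment at which its call begins: read the wrist's pose just before it. calibration takes no time and is no camera call; for the wrist camera it gives the pose at the moment of the call.
- robot.close_job(): hands the job in; it is judged then, once.
Trained networks look in the newest picture that a camera, given by its name, has taken for a name from the list of things; names that differ only in an ending like _2 or _b are one class to them, and where a whole thing is asked for, a point or a joint stands for the part that bears it (a point fixed in the world has none). Each returns a list of dicts, best first, with "conf" (0 to 1); they miss things now and then, are a little off and sometimes report something else, mostly with a low value. They report only what shows in the picture. A call takes as long as a camera call.
- eyes.search_frame(camera, thing): "rect" ([left, top, width, height] in pixels, round what is visible of it).
- eyes.place_of(camera, thing): "xy" ([column, row] in pixels: a listed point, or the origin of a listed thing).
The state is a dict: "t": time; "q": joint angles; "dq": joint speeds; "joint_torque": joint torques, N m; "tool_pos": TCP position; "orientation": TCP orientation; "force": force on the tool from outside, world axes, zero at the start; "wrist_torque": the same for the moment, N m; "opening": finger opening in m; "gripper_force": force on a finger pad.
Only numpy, scipy, OpenCV 4.12 (cv2) and the standard library are available. Lean on these libraries where they do the work, as an engineer would, in place of code of your own. Each camera call takes 0.05 s, during which the arm holds its last target. There are 200 camera calls.

### The job

Four finished cigars of different sizes lie loose on the bench among four open cedar coffin boxes. Put each cigar in the box cut to its length, lying flat on the box floor between the walls; lower it in and let go close to the floor, do not drop it. Leave the paste pot and the dish of trimmings standing where they are.

Things in the scene. Friction and masses are not known exactly. Their poses are not given: they have to be found in the camera images.
- cigar_petit: the shortest cigar, slim with a rounded head; a loose firm brown cigar 105 mm long and 17 mm in diameter with a paper band near its head, lying on the bench, about 20 g. Origin at mid-length on its axis (8.5 mm above the bench); x runs along the cigar from foot to head.
- cigar_robusto: the short fat cigar with a rounded head; a loose firm brown cigar 127 mm long and 21 mm in diameter with a paper band near its head, lying on the bench, about 20 g. Origin at mid-length on its axis (10.5 mm above the bench); x runs along the cigar from foot to head.
- cigar_torpedo: the cigar with a long pointed head: full diameter from the foot to 21 mm past mid-length, then tapering to a point; a loose firm brown cigar 152 mm long and 20 mm in diameter with a paper band near its head, lying on the bench, about 20 g. Origin at mid-length on its axis (10 mm above the bench); x runs along the cigar from foot to head.
- cigar_panetela: the longest and thinnest cigar, with a rounded head; a loose firm brown cigar 178 mm long and 15 mm in diameter with a paper band near its head, lying on the bench, about 20 g. Origin at mid-length on its axis (7.5 mm above the bench); x runs along the cigar from foot to head.
- box_petit: shortest of four open cedar coffin boxes, made for the 105 mm cigar (either way round); fixed. Inside 121 x 33 mm, outside 133 x 43 mm; floor 5 mm, wall tops 21 mm above the bench. Each long side has a 60 mm wide finger cut-out at its middle, down to the floor. Origin: centre of the underside, on the bench; x along the box, y across, z up.
- box_robusto: second shortest of four open cedar coffin boxes, made for the 127 mm cigar (either way round); fixed. Inside 143 x 37 mm, outside 155 x 47 mm; floor 5 mm, wall tops 21 mm above the bench. Each long side has a 60 mm wide finger cut-out at its middle, down to the floor. Origin: centre of the underside, on the bench; x along the box, y across, z up.
- box_torpedo: second longest of four open cedar coffin boxes, made for the 152 mm cigar (either way round); fixed. Inside 168 x 36 mm, outside 180 x 46 mm; floor 5 mm, wall tops 21 mm above the bench. Each long side has a 60 mm wide finger cut-out at its middle, down to the floor. Origin: centre of the underside, on the bench; x along the box, y across, z up.
- box_panetela: longest of four open cedar coffin boxes, made for the 178 mm cigar (either way round); fixed. Inside 194 x 31 mm, outside 206 x 41 mm; floor 5 mm, wall tops 21 mm above the bench. Each long side has a 60 mm wide finger cut-out at its middle, down to the floor. Origin: centre of the underside, on the bench; x along the box, y across, z up.
- paste_pot: cream paste pot, 70 mm across, 36 mm high over a short wooden stick that lies across its rim (stick reaches 57 mm from the centre); loose. Origin at the centre of its underside.
- trim_dish: low aluminium dish of tobacco trimmings, 80 mm across, 26 mm high; loose. Origin at the centre of its underside.

How it is judged:
At the end, for the whole second after the job is handed in: Every cigar rests on the floor of its own box: its middle within 12 mm of the box's middle along and across, its axis within 3 mm of its resting height on the box floor and within 0.25 rad of the box's long direction, released and still (x of cigar_petit in the frame of box_petit between -0.012 and 0.012 m and y of cigar_petit in the frame of box_petit between -0.012 and 0.012 m and z of cigar_petit in the frame of box_petit between 0.0105 and 0.0165 m and angle between the x axis of cigar_petit and the x axis of box_petit, either way round below 0.25 rad and linear speed of each of cigar_petit, cigar_robusto, cigar_torpedo, cigar_panetela below 0.02 m/s and angular speed of each of cigar_petit, cigar_robusto, cigar_torpedo, cigar_panetela below 0.3 rad/s and x of cigar_robusto in the frame of box_robusto between -0.012 and 0.012 m and y of cigar_robusto in the frame of box_robusto between -0.012 and 0.012 m and z of cigar_robusto in the frame of box_robusto between 0.0125 and 0.0185 m and angle between the x axis of cigar_robusto and the x axis of box_robusto, either way round below 0.25 rad and x of cigar_torpedo in the frame of box_torpedo between -0.012 and 0.012 m and y of cigar_torpedo in the frame of box_torpedo between -0.012 and 0.012 m and z of cigar_torpedo in the frame of box_torpedo between 0.012 and 0.018 m and angle between the x axis of cigar_torpedo and the x axis of box_torpedo, either way round below 0.25 rad and x of cigar_panetela in the frame of box_panetela between -0.012 and 0.012 m and y of cigar_panetela in the frame of box_panetela between -0.012 and 0.012 m and z of cigar_panetela in the frame of box_panetela between 0.0095 and 0.0155 m and angle between the x axis of cigar_panetela and the x axis of box_panetela, either way round below 0.25 rad); the robot touches nothing.
It fails at once if a cigar falls into its box at more than 0.7 m/s (dropped from more than about 25 mm) ((horizontal distance between cigar_petit and box_petit below 0.03 m and height (world z) of cigar_petit below 0.04 m and linear speed of cigar_petit above 0.7 m/s) or (horizontal distance between cigar_robusto and box_robusto below 0.03 m and height (world z) of cigar_robusto below 0.04 m and linear speed of cigar_robusto above 0.7 m/s) or (horizontal distance between cigar_torpedo and box_torpedo below 0.03 m and height (world z) of cigar_torpedo below 0.04 m and linear speed of cigar_torpedo above 0.7 m/s) or (horizontal distance between cigar_panetela and box_panetela below 0.03 m and height (world z) of cigar_panetela below 0.04 m and linear speed of cigar_panetela above 0.7 m/s)).
It fails at once if the paste pot or the trimmings dish is shifted more than 25 mm or tipped more than 0.35 rad ((distance of paste_pot from where it was at the start of the episode above 0.025 m or angle between paste_pot's own z axis and vertical above 0.35 rad) or (distance of trim_dish from where it was at the start of the episode above 0.025 m or angle between trim_dish's own z axis and vertical above 0.35 rad)).
It also fails if it takes over 109 s, if anything falls off the work surface, if the arm or the gripper's body presses on something with over 40 N, if the wrist force passes 120 N, or if a joint passes its speed limit or range.

## Working session

There is one attempt and no reset: what is moved stays moved. The work goes in short steps, Python scripts to look and compute and a tool call to move; the robot and the scene stay as the last step left them, time stands still between calls to the robot, and variables do not carry over. Pictures are saved under pics/ and viewed, at most 14 in all, crops included, and the job is handed in when it is done.

Besides the shell and the picture viewer there is one more tool, called after "Request:" by a JSON object that holds its "name" and its "arguments". apply_moves: Moves the arm, as the interface text tells. Its arguments: {"type":"object","properties":{"steps":{"type":"array"},"grip_force":{"type":"number"}},"required":["steps"]}

```bash
mkdir -p pics; python3 - <<'E'
from plant import robot, eyes
import cv2
s=robot.read_state(); print({k:s[k] for k in("t","tool_pos","orientation","opening")}, robot.grip_point_offset)
for c in("scene","side","wrist"):
    im=eyes.read_camera(c); cv2.imwrite(f"pics/{c}0.png",im[...,::-1])
    k=eyes.calibration(c); print(c,k["K"].round(1).tolist(),k["R"].round(3).tolist(),k["t"].round(3).tolist())
E
```

```text
{'t': 0.0, 'tool_pos': array([ 0.19363948, -0.56727437,  0.2175764 ]), 'orientation': array([-3.09735956e+00, -5.13888157e-01,  2.04022335e-04]), 'opening': 0.09323541336655321} 0.0188
scene [[511.8, 0.0, 283.0], [0.0, 511.8, 208.8], [0.0, 0.0, 1.0]] [[0.669, 0.743, -0.019], [0.546, -0.508, -0.666], [-0.504, 0.435, -0.746]] [-0.354, -0.27, 1.388]
side [[501.2, 0.0, 279.5], [0.0, 501.2, 204.8], [0.0, 0.0, 1.0]] [[-0.77, -0.637, -0.024], [-0.318, 0.417, -0.852], [0.553, -0.648, -0.524]] [0.424, 0.212, 0.766]
wrist [[292.1, 0.0, 281.3], [0.0, 292.1, 205.9], [0.0, 0.0, 1.0]] [[0.323, -0.947, -0.002], [-0.915, -0.312, 0.257], [-0.244, -0.081, -0.966]] [-0.599, -0.03, 0.391]
```

View pics/scene0.png

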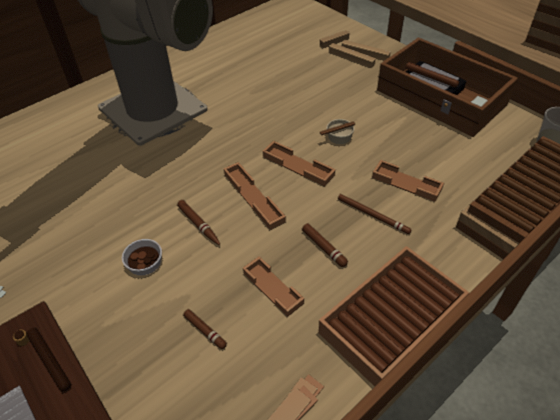

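View pics/side0.png

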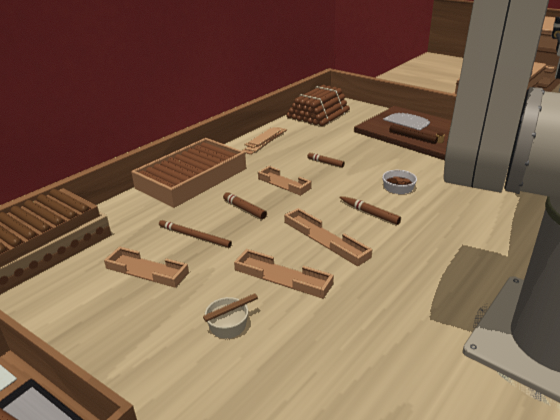

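The scene view shows the torpedo near (198,223), petit (205,328), robusto (325,245) and panetela (374,213). The boxes are near (254,195), (299,163), (408,181) and (273,287), the pot at (338,130) and the dish at (143,258). The side view shows all of them too. Next I'll triangulate the centres and rectify both views to the bench plane.

```bash
cat > h.py <<'E'
import numpy as np, cv2
from plant import robot, eyes
def cal(c):
    k=eyes.calibration(c); return np.array(k["K"]),np.array(k["R"]),np.array(k["t"])
def tri(obs):  # obs: list of ((K,R,t), uv)
    A=[];b=[]
    for (K,R,t),uv in obs:
        P=K@np.c_[R,t]
        for i in (0,1):
            r=uv[i]*P[2]-P[i]; A.append(r[:3]);b.append(-r[3])
    return np.linalg.lstsq(np.array(A),np.array(b),rcond=None)[0]
def proj(C,X):
    K,R,t=C; p=K@(R@np.asarray(X)+t); return p[:2]/p[2]
def onplane(C,uv,z):
    K,R,t=C; d=R.T@np.linalg.inv(K)@np.array([uv[0],uv[1],1.]); o=-R.T@t
    return o+d*(z-o[2])/d[2]
def rectify(im,C,z,x0,x1,y0,y1,s):  # s px per m; up = +x, left=+y
    K,R,t=C; H=K@np.c_[R[:,0],R[:,1],R[:,2]*z+t]
    # dst (u,v): x=x1-v/s, y=y1-u/s
    M=np.array([[0,-1/s,x1],[-1/s,0,y1],[0,0,1]])
    return cv2.warpPerspective(im,H@M,(int((y1-y0)*s),int((x1-x0)*s)),flags=cv2.INTER_LINEAR|cv2.WARP_INVERSE_MAP)
E
python3 - <<'E'
from h import *
C={c:cal(c) for c in("scene","side")}
names=["cigar_petit","cigar_robusto","cigar_torpedo","cigar_panetela","box_petit","box_robusto","box_torpedo","box_panetela","paste_pot","trim_dish"]
for n in names:
    r={c:eyes.place_of(c,n) for c in C}
    for c in C: print(n,c,[(np.round(d["xy"]).tolist(),round(d["conf"],2)) for d in r[c][:3]])
    if all(r.values()): print("   ",tri([(C[c],r[c][0]["xy"]) for c in C]).round(4))
ims=[rectify(cv2.imread(f"pics/{c}0.png"),C[c],0.009,.2,.85,-.5,.4,880) for c in C]
for c,i in zip(C,ims): cv2.imwrite(f"pics/rect_{c}.png",i)
E
```

```text
cigar_petit scene [([207.0, 329.0], 0.84), ([204.0, 221.0], 0.63), ([326.0, 246.0], 0.34)]
cigar_petit side [([324.0, 159.0], 0.61)]
    [ 0.6389 -0.2868  0.0079]
cigar_robusto scene [([323.0, 247.0], 0.91)]
cigar_robusto side [([245.0, 204.0], 0.67)]
    [0.6497 0.0014 0.01  ]
cigar_torpedo scene [([200.0, 226.0], 0.77)]
cigar_torpedo side [([370.0, 207.0], 0.62)]
    [ 0.4259 -0.1524  0.0084]
cigar_panetela scene [([378.0, 214.0], 0.84)]
cigar_panetela side [([193.0, 234.0], 0.61)]
    [0.6635 0.1507 0.006 ]
box_petit scene [([274.0, 292.0], 0.83), ([203.0, 330.0], 0.42)]
box_petit side [([285.0, 183.0], 0.73)]
    [ 0.6551 -0.141  -0.0038]
box_robusto scene [([404.0, 180.0], 0.81), ([378.0, 212.0], 0.73)]
box_robusto side [([147.0, 268.0], 0.6)]
    [0.6387 0.2776 0.0074]
box_torpedo scene [([296.0, 167.0], 0.8)]
box_torpedo side [([282.0, 273.0], 0.89)]
    [0.4352 0.1299 0.0021]
box_panetela scene [([253.0, 197.0], 0.92), ([378.0, 215.0], 0.59)]
box_panetela side [([323.0, 238.0], 0.72)]
    [ 0.4406 -0.0089  0.0018]
paste_pot scene [([339.0, 134.0], 0.82)]
paste_pot side [([230.0, 324.0], 0.91)]
    [0.4198 0.2861 0.0067]
trim_dish scene [([145.0, 260.0], 0.74)]
trim_dish side [([398.0, 189.0], 0.56)]
    [ 0.4215 -0.2837 -0.0029]
```

View pics/rect_scene.png

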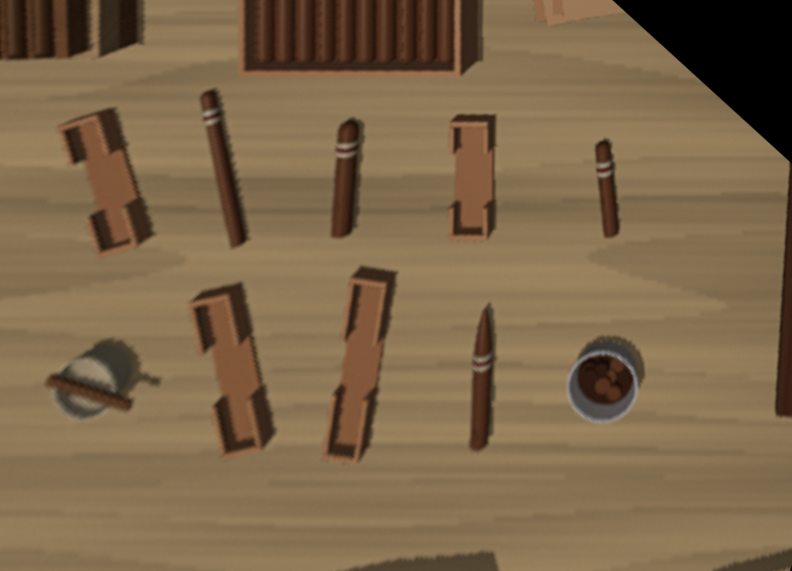

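The rectified view shows all boxes and cigars lying roughly along world x, well separated, with the pot far left and the dish on the right. I'll fit 3D silhouettes in both views to get pose, yaw and height.

```bash
cat > fit.py <<'E'
from h import *
from scipy.optimize import minimize
C={c:cal(c) for c in("scene","side")}
D={"cigar_petit":(.639,-.287,105,17),"cigar_robusto":(.65,.001,127,21),"cigar_torpedo":(.426,-.152,152,20),"cigar_panetela":(.6635,.1507,178,15),
"box_petit":(.655,-.141,133,43),"box_robusto":(.639,.278,155,47),"box_torpedo":(.435,.13,180,46),"box_panetela":(.44,-.009,206,41)}
U=3
def pts(n,p):
    x,y,th,z=p; L,W=D[n][2]/1e3,D[n][3]/1e3
    if n[0]=="b": q=[(a*L/2,b*W/2,h) for a in(-1,1) for b in(-1,1) for h in(0,.021)]
    else:
        r=W/2; q=[]
        S=[(-L/2,r),(.021,r),(.05,.55*r),(L/2,0.001)] if "torp" in n else [(-L/2,r),(L/2-r,r),(L/2-.3*r,.7*r),(L/2,.001)]
        for a in np.linspace(0,2*np.pi,17)[:-1]: q+=[(s,k*np.cos(a),k*np.sin(a)) for s,k in S]
    q=np.array(q); c,s=np.cos(th),np.sin(th)
    return np.c_[x+c*q[:,0]-s*q[:,1],y+s*q[:,0]+c*q[:,1],z+q[:,2]]
def hull(n,p,c,sh):
    uv=np.array([proj(C[c],X) for X in pts(n,p)])*U
    m=np.zeros(sh,np.uint8); cv2.fillConvexPoly(m,cv2.convexHull((uv*16).astype(np.int32)),255,shift=4); return m
vis={}; M={}
for c in C:
    im=cv2.imread(f"pics/{c}0.png"); im=cv2.resize(im,None,fx=U,fy=U,interpolation=cv2.INTER_CUBIC)
    hsv=cv2.cvtColor(im,cv2.COLOR_BGR2HSV); vis[c]=im
    m=((hsv[...,0]<13)|(hsv[...,0]>170))&(hsv[...,1]>70); M[c]=cv2.morphologyEx(m.astype(np.uint8)*255,cv2.MORPH_CLOSE,np.ones((13,13)))
out={}
for n,d in D.items():
    T={}
    for c in C:
        g=cv2.dilate(hull(n,(d[0],d[1],0,0 if n[0]=="b" else d[3]/2e3),c,M[c].shape),np.ones((25,25)))
        k,l,s,_=cv2.connectedComponentsWithStats(M[c]); cnt=np.bincount(l[g>0],minlength=k); cnt[0]=0
        cs,_=cv2.findContours((l==cnt.argmax()).astype(np.uint8),0,2); t=np.zeros_like(g)
        cv2.fillConvexPoly(t,cv2.convexHull(np.vstack(cs)),255); T[c]=t
    z0=0 if n[0]=="b" else d[3]/2e3
    f=lambda p:sum(1-(hull(n,p,c,T[c].shape)&T[c]).astype(bool).sum()/((hull(n,p,c,T[c].shape)|T[c])>0).sum() for c in C)
    best=min((minimize(f,(d[0],d[1],th,z0),method="Nelder-Mead",options=dict(initial_simplex=np.array([d[0],d[1],th,z0])+np.vstack([np.zeros(4),np.diag([.01,.01,.1,.005])]),maxfev=120)) for th in(-.15,.15)),key=lambda r:r.fun)
    out[n]=best.x; print(n,best.x.round(4),"miss",round(best.fun,3))
    for c in C:
        for mm,col in((hull(n,best.x,c,T[c].shape),(0,255,0)),(T[c],(255,0,0))):
            cs,_=cv2.findContours(mm,0,2); cv2.drawContours(vis[c],cs,-1,col,1)
np.save("fit.npy",out)
cv2.imwrite("pics/fit_scene.png",vis["scene"][300:980,480:1380][::1,::1][:600,:800])
E
python3 fit.py
```

```text
cigar_petit [ 0.6371 -0.2884  0.0906  0.0074] miss 0.23
cigar_robusto [ 0.6508  0.0071 -0.0779  0.0105] miss 0.183
cigar_torpedo [ 0.4258 -0.1477 -0.0434  0.0098] miss 0.136
cigar_panetela [0.6587 0.1481 0.1973 0.0075] miss 0.167
box_petit [ 6.519e-01 -1.366e-01 -1.530e-02  5.000e-04] miss 0.869
box_robusto [ 0.6406  0.2904  0.2852 -0.0122] miss 1.003
box_torpedo [ 0.4281  0.1378  0.1805 -0.0047] miss 0.93
box_panetela [ 0.4314 -0.0035 -0.1763 -0.0095] miss 0.865
```

View pics/fit_scene.png

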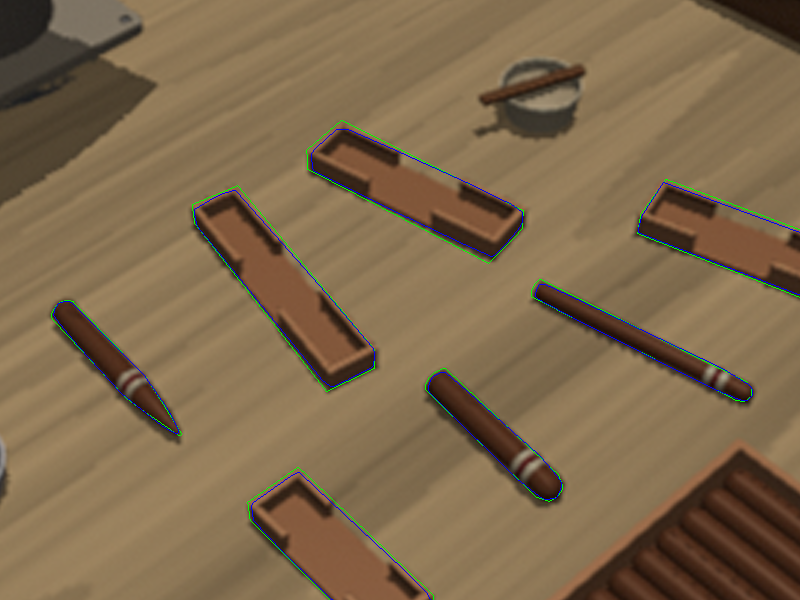

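The cigar fits follow their outlines closely. For the boxes the side mask looks split, so I'll refit using all mask pixels around the first fit, with height held at z=0.

```bash
sed -n '1,/^out={}/p' fit.py > fit2.py; cat >> fit2.py <<'E'
o=np.load("fit.npy",allow_pickle=True).item()
for n in D:
    if n[0]!="b": continue
    T={}
    for c in C:
        g=cv2.dilate(hull(n,(*o[n][:3],0),c,M[c].shape),np.ones((17,17)))
        k,l,s,_=cv2.connectedComponentsWithStats(M[c]&g); t=np.zeros_like(g)
        P=np.argwhere(np.isin(l,[i for i in range(1,k) if s[i,4]>150]))[:,::-1]
        cv2.fillConvexPoly(t,cv2.convexHull(P.astype(np.int32)),255); T[c]=t
    for cc in(["scene"],["side"],["scene","side"]):
        f=lambda p:sum(1-((lambda h:(h&T[c]>0).sum()/((h|T[c])>0).sum())(hull(n,(*p,0),c,T[c].shape))) for c in cc)
        b=minimize(f,o[n][:3],method="Nelder-Mead",options=dict(initial_simplex=o[n][:3]+np.vstack([np.zeros(3),np.diag([.008,.008,.08])]),maxfev=90))
        print(n,cc,b.x.round(4),round(b.fun,3))
    o[n]=np.r_[b.x,0]
    for c in C:
        for mm,col in((hull(n,o[n],c,T[c].shape),(0,255,0)),(T[c],(255,0,0))):
            cs,_=cv2.findContours(mm,0,2); cv2.drawContours(vis[c],cs,-1,col,1)
np.save("fit2.npy",o)
cv2.imwrite("pics/fit_side.png",vis["side"][480:920,270:1070])
E
python3 fit2.py
```

```text
box_petit ['scene'] [ 0.651  -0.136  -0.0157] 0.086
box_petit ['side'] [ 0.6509 -0.1367 -0.0782] 0.201
box_petit ['scene', 'side'] [ 0.6509 -0.1367 -0.0421] 0.289
box_robusto ['scene'] [0.6438 0.2805 0.2947] 0.111
box_robusto ['side'] [0.6437 0.2771 0.2678] 0.175
box_robusto ['scene', 'side'] [0.6442 0.2778 0.2818] 0.29
box_torpedo ['scene'] [0.4312 0.1367 0.1843] 0.118
box_torpedo ['side'] [0.4324 0.1337 0.1997] 0.163
box_torpedo ['scene', 'side'] [0.432  0.1342 0.2119] 0.291
box_panetela ['scene'] [ 0.436  -0.0076 -0.175 ] 0.094
box_panetela ['side'] [ 0.4399 -0.0076 -0.197 ] 0.184
box_panetela ['scene', 'side'] [ 0.4361 -0.0075 -0.1745] 0.284
```

View pics/fit_side.png

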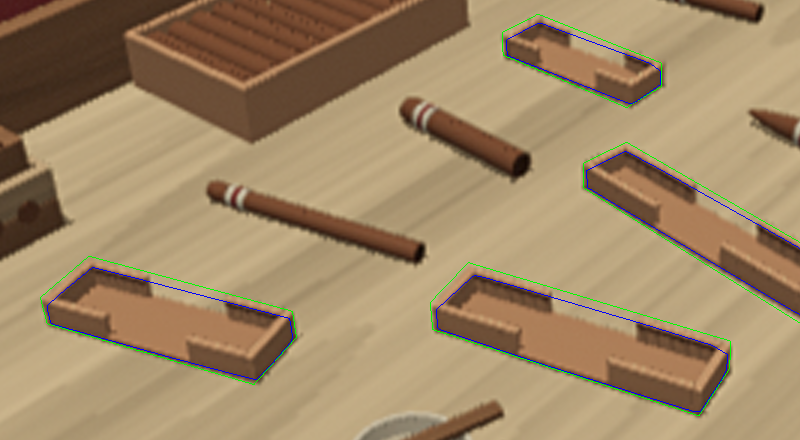

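The side mask drops the thin rims, so I'll rely mainly on the scene fits; box centres agree to about 3 mm. Now I'll write the move helper and start with the petit.

```bash
cat > go.py <<'E'
import sys; from h import *
from scipy.spatial.transform import Rotation as Ro
P={"cp":(.6371,-.2884,.09),"cr":(.651,.006,-.078),"ct":(.4258,-.148,-.043),"cn":(.6587,.148,.197),
"bp":(.651,-.1365,-.02),"br":(.643,.279,.29),"bt":(.4315,.1355,.19),"bn":(.437,-.0076,-.175)}
n,z=sys.argv[1],float(sys.argv[2]); x,y,th=P[n]
s=robot.read_state(); R=Ro.from_rotvec(s["orientation"]); m=R.as_matrix()
ph=np.arctan2(m[1,0],m[0,0]); turn=ph-th
R2=Ro.from_euler("z",th)*Ro.from_rotvec([np.pi,0,0])
e=(R.inv()*R2).as_rotvec()/np.radians(6)
d=R2.inv().apply(np.array([x,y,z])-s["tool_pos"])/.03
print("t",round(s["t"],2),"pos",s["tool_pos"].round(4),"yaw",round(ph,3),"open",round(s["opening"],4),"F",s["force"].round(1),"gf",round(float(s["gripper_force"]),1))
print("turn units",e.round(2),"then shift units",d.round(2),"mm",(d*30).round(1))
E
python3 go.py cp 0.08
```

```text
t 1.15 pos [ 0.1938 -0.5678  0.2186] yaw 0.329 open 0.0928 F [-0.2 -0.5  0.7] gf 0.0
turn units [-0.    0.    2.28] then shift units [15.56 -7.95  4.62] mm [ 466.7 -238.5  138.6]
```

Request:
{"name": "apply_moves", "arguments": {"steps": [0,0,0,0,0,0.76,60,0,0,0,0,0,0.76,60,0,0,0,0,0,0.76,60,0.97,-0.5,0.29,0,0,0,60,0.97,-0.5,0.29,0,0,0,60,0.97,-0.5,0.29,0,0,0,60,0.97,-0.5,0.29,0,0,0,60,0.97,-0.5,0.29,0,0,0,60,0.97,-0.5,0.29,0,0,0,60,0.97,-0.5,0.29,0,0,0,60,0.97,-0.5,0.29,0,0,0,60,0.97,-0.5,0.29,0,0,0,60], "grip_force": 12}}

```text
t: 2.15
tool_pos: [0.4437, -0.4088, 0.1401]
orientation: [3.138, 0.141, 0.0]
force: [-0.5, -0.3, -0.1]
opening: 0.0559
gripper_force: 0.0
```

Request:
{"name": "apply_moves", "arguments": {"steps": [0.97,-0.5,0.29,0,0,0,60,0.97,-0.5,0.29,0,0,0,60,0.97,-0.5,0.29,0,0,0,60,0.97,-0.5,0.29,0,0,0,60,0.97,-0.5,0.29,0,0,0,60,0.97,-0.5,0.29,0,0,0,60,0.97,-0.45,0.29,0,0,0,60,0,0,0,0,0,0,60,0,0,0,0,0,0,60]}}

```text
t: 2.9
tool_pos: [0.6366, -0.2866, 0.0778]
orientation: [-3.137, -0.146, 0.003]
force: [0.2, 0.2, 0.3]
opening: 0.0554
gripper_force: 0.0
```

```bash
python3 go.py cp 0.002; python3 - <<'E'
from h import *
im=eyes.read_camera("wrist"); C=cal("wrist")
cv2.imwrite("pics/w1.png",im[...,::-1])
print(proj(C,[.6371,-.2884,.0085]), [ (d["xy"],d["conf"]) for d in eyes.place_of("wrist","cigar_petit")])
E
```

```text
t 2.9 pos [ 0.6366 -0.2866  0.0778] yaw 0.093 open 0.0554 F [0.2 0.2 0.3] gf 0.0
turn units [-0.01  0.02  0.03] then shift units [0.01 0.06 2.53] mm [ 0.3  1.8 75.8]
[282.56599484 213.89189502] [([284.5, 208.0], 0.86)]
```

View pics/w1.png

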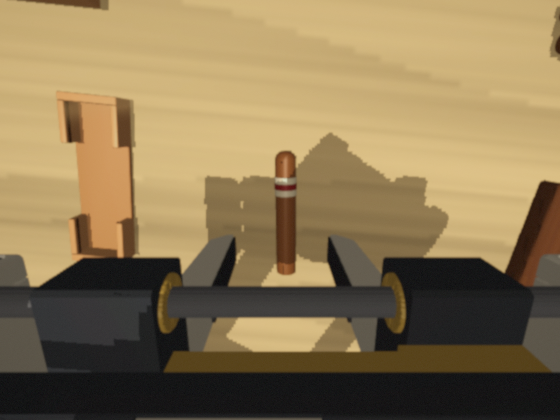

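The wrist view shows the petit centred between the fingers, spanning columns 275–297 and rows 150–273, aligned with the tool. Descending and gripping.

Request:
{"name": "apply_moves", "arguments": {"steps": [0,0.03,0.6,0,0,0,60,0,0,0.6,0,0,0,60,0,0,0.6,0,0,0,60,0,0,0.45,0,0,0,60,0,0,0.23,0,0,0,60,0,0,0,0,0,0,60,0,0,0,0,0,0,0,0,0,0,0,0,0,0,0,0,0,0,0,0,0,0,0,0,0,0,0,0,0,0,0,0,0,0,0,0,0,0,0,0,0,0], "grip_force": 12}}

```text
t: 4.0
tool_pos: [0.6364, -0.2894, 0.0056]
orientation: [3.138, 0.142, 0.001]
force: [-0.7, 0.6, 0.4]
opening: 0.0206
gripper_force: 0.0
```

```bash
python3 go.py cp 0.08;python3 go.py bp 0.08
```

```text
t 4.0 pos [ 0.6364 -0.2894  0.0056] yaw 0.09 open 0.0206 F [-0.7  0.6  0.4] gf 0.0
turn units [ 0.   -0.01  0.  ] then shift units [ 0.03 -0.03 -2.48] mm [  0.8  -1.  -74.4]
t 4.0 pos [ 0.6364 -0.2894  0.0056] yaw 0.09 open 0.0206 F [-0.7  0.6  0.4] gf 0.0
turn units [ 0.   -0.01  1.05] then shift units [ 0.38 -5.11 -2.48] mm [  11.5 -153.2  -74.4]
```

Request:
{"name": "apply_moves", "arguments": {"steps": [0,0,0.07,0,0,0,0,0,0,0,0,0,0,0,0,0,0,0,0,0,0,0,0,0,0,0,0,0]}}

```text
t: 4.33
tool_pos: [0.6367, -0.2895, 0.0041]
orientation: [3.138, 0.142, 0.002]
force: [-1.6, 2.0, 6.1]
opening: 0.0164
gripper_force: 12.0
```

Request:
{"name": "apply_moves", "arguments": {"steps": [0,0,-0.5,0,0,0,0,0,0,-0.9,0,0,0,0,0,0,-0.9,0,0,0,0,0,0,0,0,0,0.55,0,0,0,0,0,0,0.5,0,0.07,-0.85,0,0,0,0,0,0.07,-0.85,0,0,0,0,0,0.06,-0.85,0,0,0,0,0,0.06,-0.85,0,0,0,0,0,0.06,-0.85,0,0,0,0,0,0.06,-0.85,0,0,0,0,0,0,0,0,0,0,0,0]}}

```text
t: 5.33
tool_pos: [0.6511, -0.1318, 0.0729]
orientation: [-3.14, 0.026, -0.001]
force: [0.3, -0.2, -0.2]
opening: 0.0166
gripper_force: 12.0
```

```bash
python3 go.py bp 0.011; python3 - <<'E'
from h import *
im=eyes.read_camera("wrist")
cv2.imwrite("pics/w2.png",im[...,::-1])
E
```

```text
t 5.33 pos [ 0.6511 -0.1318  0.0729] yaw -0.016 open 0.0166 F [ 0.3 -0.2 -0.2] gf 12.0
turn units [-0.02 -0.    0.03] then shift units [-0.    0.16  2.06] mm [-0.   4.7 61.9]
```

View pics/w2.png

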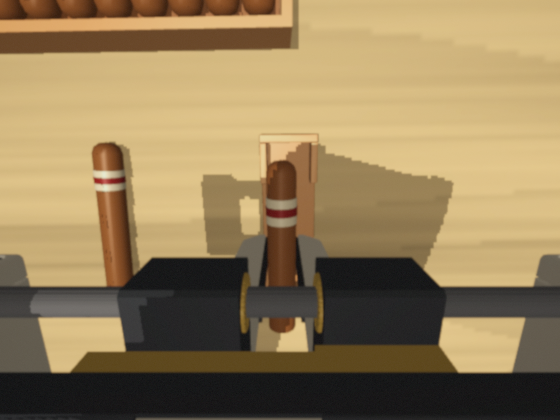

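The wrist view shows the petit (column 282) held over its box (column 289), about 5 mm left of centre, which matches the helper. Lowering with that correction.

Request:
{"name": "apply_moves", "arguments": {"steps": [0,0.16,0.3,0,0,0,0,0,0,0.6,0,0,0,0,0,0,0.6,0,0,0,0,0,0,0.4,0,0,0,0,0,0,0.14,0,0,0,0,0,0,0,0,0,0,0,0,0,0,0,0,0,0]}}

```text
t: 5.97
tool_pos: [0.6504, -0.1423, 0.0106]
orientation: [3.141, -0.033, -0.0]
force: [-0.9, -0.1, 0.1]
opening: 0.0165
gripper_force: 12.0
```

```bash
python3 go.py bp 0.009
```

```text
t 5.97 pos [ 0.6504 -0.1423  0.0106] yaw -0.021 open 0.0165 F [-0.9 -0.1  0.1] gf 12.0
turn units [ 0.    0.   -0.01] then shift units [ 0.02 -0.2   0.05] mm [ 0.5 -5.9  1.6]
```

Request:
{"name": "apply_moves", "arguments": {"steps": [0,-0.19,0,0,0,0,0,0,0,0.05,0,0,0,0,0,0,0,0,0,0,0,0,0,0,0,0,0,0,0,0,0,0,0,0,18,0,0,0,0,0,0,24,0,0,0,0,0,0,30,0,0,0,0,0,0,40,0,0,0,0,0,0,45,0,0,0,0,0,0,45,0,0,0,0,0,0,45]}}

```text
t: 6.88
tool_pos: [0.6506, -0.1357, 0.0092]
orientation: [3.141, -0.031, -0.0]
force: [0.2, -0.3, -0.4]
opening: 0.0417
gripper_force: 0.0
```

```bash
python3 go.py cr 0.08
```

```text
t 6.88 pos [ 0.6506 -0.1357  0.0092] yaw -0.02 open 0.0417 F [ 0.2 -0.3 -0.4] gf 0.0
turn units [0.   0.   0.55] then shift units [-0.35 -4.71 -2.36] mm [ -10.6 -141.3  -70.8]
```

Request:
{"name": "apply_moves", "arguments": {"steps": [0,0,-0.5,0,0,0,45,0,0,-0.9,0,0,0,45,0,0,-1,0,0,0,60,0,0,0,0,0,0.55,60,-0.07,-0.94,0,0,0,0,60,-0.07,-0.94,0,0,0,0,60,-0.07,-0.94,0,0,0,0,60,-0.07,-0.94,0,0,0,0,60,-0.07,-0.94,0,0,0,0,60,0,0,0,0,0,0,60,0,0,0,0,0,0,60,0,0,0,0,0,0,60]}}

```text
t: 7.88
tool_pos: [0.6514, 0.0053, 0.0822]
orientation: [3.139, -0.121, 0.001]
force: [0.5, -0.1, -0.1]
opening: 0.0557
gripper_force: 0.0
```

```bash
cat > look.py <<'E'
import sys; from h import *
n,full,z=sys.argv[1],sys.argv[2],float(sys.argv[3])
C=cal("wrist"); im=eyes.read_camera("wrist")
for d in eyes.place_of("wrist",full)[:2]: print("net",np.round(d["xy"]),round(d["conf"],2),onplane(C,d["xy"],z).round(4))
cv2.imwrite(f"pics/{n}.png",im[...,::-1])
E
python3 go.py cr 0.003; python3 look.py w3 cigar_robusto 0.0105
```

```text
t 7.88 pos [0.6514 0.0053 0.0822] yaw -0.077 open 0.0557 F [ 0.5 -0.1 -0.1] gf 0.0
turn units [ 0.   -0.01  0.01] then shift units [-0.01 -0.02  2.64] mm [-0.4 -0.6 79.2]
net [280. 214.] 0.83 [0.6521 0.0067 0.0105]
```

Request:
{"name": "apply_moves", "arguments": {"steps": [0,-0.03,0.6,0,0,0,45,0,0,0.7,0,0,0,45,0,0,0.7,0,0,0,40,0,0,0.4,0,0,0,40,0,0,0.22,0,0,0,40,0,0,0,0,0,0,40,0,0,0,0,0,0,0,0,0,0,0,0,0,0,0,0,0,0,0,0,0,0,0,0,0,0,0,0,0,0,0,0,0,0,0,0,0,0,0,0,0,0]}}

```text
t: 8.98
tool_pos: [0.6519, 0.0064, 0.0036]
orientation: [3.139, -0.122, 0.003]
force: [-0.2, -1.7, 3.8]
opening: 0.0206
gripper_force: 12.0
```

```bash
python3 go.py br 0.08
```

```text
t 8.98 pos [0.6519 0.0064 0.0036] yaw -0.077 open 0.0206 F [-0.2 -1.7  3.8] gf 12.0
turn units [ 0.01 -0.02 -3.51] then shift units [ 2.31 -8.79 -2.55] mm [  69.4 -263.8  -76.4]
```

Request:
{"name": "apply_moves", "arguments": {"steps": [0,0,-0.55,0,0,0,0,0,0,-1,0,0,0,0,0,0,-1,0,0,0,0,0,0,0,0,0,-0.9,0,0,0,0,0,0,-0.9,0,0,0,0,0,0,-0.9,0,0,0,0,0,0,-0.81,0,0.23,-0.88,0,0,0,0,0,0.23,-0.88,0,0,0,0,0,0.23,-0.88,0,0,0,0,0,0.23,-0.88,0,0,0,0,0,0.23,-0.88,0,0,0,0,0]}}

```text
t: 9.98
tool_pos: [0.6459, 0.1442, 0.0789]
orientation: [-3.108, -0.454, 0.001]
force: [-0.4, -0.1, -0.0]
opening: 0.0205
gripper_force: 12.0
```

Request:
{"name": "apply_moves", "arguments": {"steps": [0.23,-0.88,0,0,0,0,0,0.23,-0.88,0,0,0,0,0,0.23,-0.88,0,0,0,0,0,0.23,-0.88,0,0,0,0,0,0.23,-0.88,0,0,0,0,0,0,0,0,0,0,0,0,0,0,0,0,0,0,0,0,0,0,0,0,0,0]}}

```text
t: 10.65
tool_pos: [0.6414, 0.2789, 0.0787]
orientation: [3.108, 0.455, -0.001]
force: [0.2, 0.3, -0.3]
opening: 0.0205
gripper_force: 12.0
```

```bash
python3 go.py br 0.0105; python3 look.py w4 box_robusto 0
```

```text
t 10.65 pos [0.6414 0.2789 0.0787] yaw 0.291 open 0.0205 F [ 0.2  0.3 -0.3] gf 12.0
turn units [0.   0.01 0.01] then shift units [0.05 0.01 2.27] mm [ 1.6  0.4 68.2]
```

View pics/w4.png

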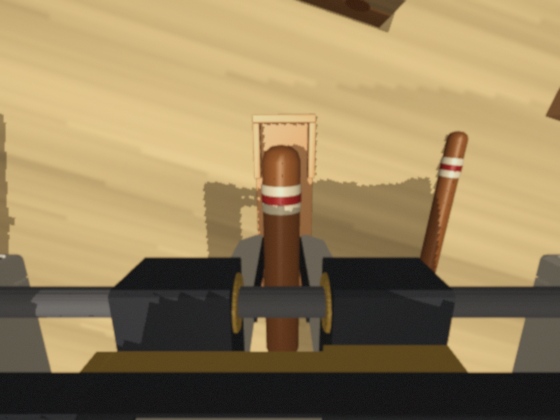

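The robusto (column 282) is over its box (columns 252–317, centre 284) and parallel to it. Lowering and releasing near the floor.

Request:
{"name": "apply_moves", "arguments": {"steps": [0.05,0.02,0.4,0,0,0,0,0,0,0.7,0,0,0,0,0,0,0.6,0,0,0,0,0,0,0.4,0,0,0,0,0,0,0.17,0,0,0,0,0,0,0,0,0,0,0,0,0,0,0,0,0,0,0,0,0,0,0,0,0]}}

```text
t: 11.42
tool_pos: [0.6441, 0.2791, 0.0118]
orientation: [-3.108, -0.453, -0.002]
force: [0.3, -0.4, 0.6]
opening: 0.0207
gripper_force: 12.0
```

```bash
python3 go.py br 0.009
```

```text
t 11.42 pos [0.6441 0.2791 0.0118] yaw 0.29 open 0.0207 F [ 0.3 -0.4  0.6] gf 12.0
turn units [-0.   -0.01 -0.  ] then shift units [-0.04 -0.01  0.09] mm [-1.1 -0.2  2.8]
```

Request:
{"name": "apply_moves", "arguments": {"steps": [0,0,0.07,0,0,0,0,0,0,0,0,0,0,0,0,0,0,0,0,0,23,0,0,0,0,0,0,27,0,0,0,0,0,0,32,0,0,0,0,0,0,40,0,0,0,0,0,0,45,0,0,0,0,0,0,45,0,0,0,0,0,0,45,0,0,-0.5,0,0,0,45,0,0,-0.9,0,0,0,45,0,0,-0.9,0,0,0,50]}}

```text
t: 12.42
tool_pos: [0.6422, 0.2788, 0.0782]
orientation: [3.108, 0.454, -0.004]
force: [0.9, -0.1, -0.1]
opening: 0.0442
gripper_force: 0.0
```

```bash
python3 go.py cn 0.08
```

```text
t 12.42 pos [0.6422 0.2788 0.0782] yaw 0.29 open 0.0442 F [ 0.9 -0.1 -0.1] gf 0.0
turn units [0.   0.03 0.89] then shift units [-0.31  4.38 -0.06] mm [ -9.4 131.4  -1.8]
```

Request:
{"name": "apply_moves", "arguments": {"steps": [0,0,0,0,0,0.89,50,-0.06,0.88,0,0,0,0,50,-0.06,0.88,0,0,0,0,50,-0.06,0.88,0,0,0,0,50,-0.06,0.88,0,0,0,0,50,-0.06,0.86,0,0,0,0,50,0,0,0,0,0,0,50,0,0,0,0,0,0,50,0,0,0,0,0,0,50]}}

```text
t: 13.17
tool_pos: [0.6605, 0.1489, 0.079]
orientation: [-3.126, -0.308, -0.001]
force: [0.8, -0.0, -1.0]
opening: 0.0465
gripper_force: 0.0
```

```bash
python3 go.py cn 0.003; python3 look.py w5 cigar_panetela 0.0075
```

```text
t 13.17 pos [0.6605 0.1489 0.079 ] yaw 0.196 open 0.0465 F [ 0.8 -0.  -1. ] gf 0.0
turn units [-0.   -0.01 -0.01] then shift units [-0.06  0.02  2.53] mm [-1.9  0.5 76. ]
net [286. 217.] 0.73 [0.6593 0.1455 0.0075]
```

View pics/w5.png

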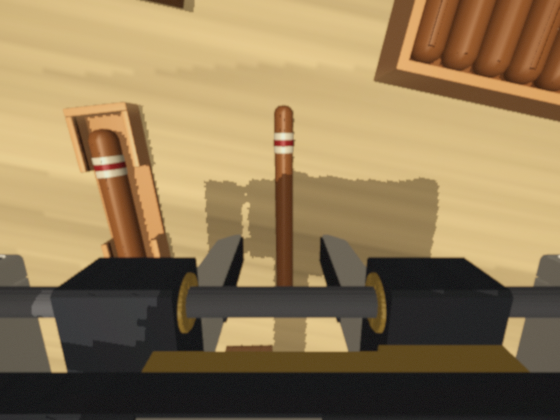

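The panetela (column 284) is centred and parallel between the fingers, and the robusto lies inside its box on the left. Gripping.

Request:
{"name": "apply_moves", "arguments": {"steps": [-0.05,0.04,0.6,0,0,0,40,0,0,0.7,0,0,0,38,0,0,0.6,0,0,0,35,0,0,0.4,0,0,0,32,0,0,0.21,0,0,0,32,0,0,0,0,0,0,30,0,0,0,0,0,0,0,0,0,0,0,0,0,0,0,0,0,0,0,0,0,0,0,0,0,0,0,0,0,0,0,0,0,0,0,0,0,0,0,0,0,0]}}

```text
t: 14.27
tool_pos: [0.6597, 0.1473, 0.0036]
orientation: [-3.126, -0.309, -0.003]
force: [1.5, 1.7, 3.5]
opening: 0.0146
gripper_force: 12.0
```

```bash
python3 go.py bn 0.08
```

```text
t 14.27 pos [0.6597 0.1473 0.0036] yaw 0.197 open 0.0146 F [1.5 1.7 3.5] gf 12.0
turn units [-0.   -0.02  3.55] then shift units [-6.41  6.38 -2.55] mm [-192.4  191.3  -76.4]
```

Request:
{"name": "apply_moves", "arguments": {"steps": [0,0,-0.55,0,0,0,0,0,0,-1,0,0,0,0,0,0,-1,0,0,0,0,0,0,0,0,0,0.9,0,0,0,0,0,0,0.9,0,0,0,0,0,0,0.9,0,0,0,0,0,0,0.85,0,-0.8,0.8,0,0,0,0,0,-0.8,0.8,0,0,0,0,0,-0.8,0.8,0,0,0,0,0,-0.8,0.8,0,0,0,0,0,-0.8,0.8,0,0,0,0,0]}}

```text
t: 15.27
tool_pos: [0.5182, 0.0489, 0.0786]
orientation: [3.129, -0.274, -0.001]
force: [-0.2, -0.5, -0.8]
opening: 0.0144
gripper_force: 12.0
```

Request:
{"name": "apply_moves", "arguments": {"steps": [-0.8,0.8,0,0,0,0,0,-0.8,0.8,0,0,0,0,0,-0.8,0.78,0,0,0,0,0,0,0,0,0,0,0,0,0,0,0,0,0,0,0,0,0,0,0,0,0,0]}}

```text
t: 15.77
tool_pos: [0.4372, -0.0082, 0.0796]
orientation: [-3.129, 0.276, -0.002]
force: [-0.2, 0.5, 0.6]
opening: 0.0149
gripper_force: 12.0
```

```bash
python3 go.py bn 0.0105; python3 look.py w6 box_panetela 0
```

```text
t 15.77 pos [ 0.4372 -0.0082  0.0796] yaw -0.176 open 0.0149 F [-0.2  0.5  0.6] gf 12.0
turn units [-0.   -0.01 -0.01] then shift units [-0.01 -0.02  2.3 ] mm [-0.3 -0.5 69.1]
net [286. 209.] 0.96 [ 0.4395 -0.0124  0.    ]
```

View pics/w6.png

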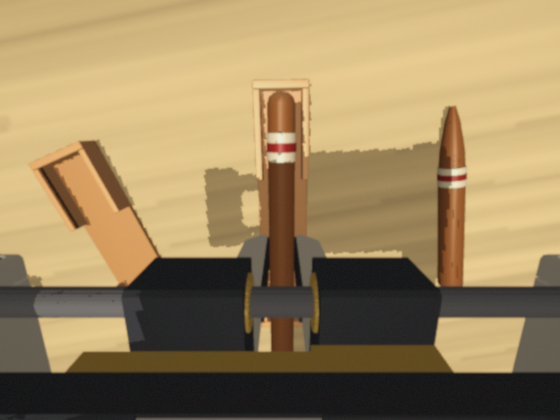

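The panetela (column 281) lies over its box (columns 252–310) and is parallel to it. I'll check the lengthwise fit by projecting the box's end wall and the cigar's tip before lowering.

```bash
python3 - <<'E'
from h import *
C=cal("wrist"); c,s=np.cos(-.175),np.sin(-.175)
for nm,d,z in(("outer top",.103,.021),("inner top",.097,.021)): print(nm,proj(C,[.437+c*d,-.0076+s*d,z]))
for d in(.086,.089,.092): print("tip",d,proj(C,[.4372+c*d,-.0082+s*d,.0836]))
E
```

```text
outer top [281.79378341  83.01966076]
inner top [281.78809764  91.93691285]
tip 0.086 [282.94297688  99.20975622]
tip 0.089 [282.95269527  93.12205559]
tip 0.092 [282.96251199  86.97275625]
```

Request:
{"name": "apply_moves", "arguments": {"steps": [0.05,0,0.4,0,0,0,0,0,0,0.7,0,0,0,0,0,0,0.6,0,0,0,0,0,0,0.4,0,0,0,0,0,0,0.18,0,0,0,0,0,0,0,0,0,0,0,0,0,0,0,0,0,0,0,0,0,0,0,0,0]}}

```text
t: 16.53
tool_pos: [0.439, -0.0082, 0.0116]
orientation: [3.13, -0.274, 0.002]
force: [-0.5, 0.4, -0.1]
opening: 0.0146
gripper_force: 12.0
```

```bash
python3 go.py bn 0.009
```

```text
t 16.53 pos [ 0.439  -0.0082  0.0116] yaw -0.174 open 0.0146 F [-0.5  0.4 -0.1] gf 12.0
turn units [-0.   -0.01  0.01] then shift units [-0.07 -0.01  0.09] mm [-2.1 -0.2  2.6]
```

Request:
{"name": "apply_moves", "arguments": {"steps": [0,0,0.07,0,0,0,0,0,0,0,0,0,0,0,0,0,0,0,0,0,17,0,0,0,0,0,0,21,0,0,0,0,0,0,27,0,0,0,0,0,0,35,0,0,0,0,0,0,40,0,0,0,0,0,0,40,0,0,0,0,0,0,40,0,0,-0.5,0,0,0,40,0,0,-0.9,0,0,0,45,0,0,-0.9,0,0,0,50]}}

```text
t: 17.53
tool_pos: [0.4366, -0.0081, 0.0773]
orientation: [-3.129, 0.274, 0.005]
force: [0.7, 0.2, -0.3]
opening: 0.0443
gripper_force: 0.0
```

```bash
python3 go.py ct 0.08
```

```text
t 17.53 pos [ 0.4366 -0.0081  0.0773] yaw -0.175 open 0.0443 F [ 0.7  0.2 -0.3] gf 0.0
turn units [-0.    0.03 -1.26] then shift units [-0.16  4.67 -0.09] mm [ -4.8 140.2  -2.7]
```

Request:
{"name": "apply_moves", "arguments": {"steps": [0,0,-0.1,0,0,-0.63,50,0,0,0,0,0,-0.63,50,-0.03,0.93,0,0,0,0,50,-0.03,0.93,0,0,0,0,50,-0.03,0.93,0,0,0,0,50,-0.03,0.93,0,0,0,0,50,-0.03,0.93,0,0,0,0,50,0,0,0,0,0,0,50,0,0,0,0,0,0,50,0,0,0,0,0,0,50]}}

```text
t: 18.37
tool_pos: [0.4274, -0.1471, 0.0805]
orientation: [-3.14, 0.069, 0.001]
force: [-0.2, -0.3, 0.6]
opening: 0.0465
gripper_force: 0.0
```

```bash
python3 go.py ct 0.003; python3 look.py w7 cigar_torpedo 0.01
```

```text
t 18.37 pos [ 0.4274 -0.1471  0.0805] yaw -0.044 open 0.0465 F [-0.2 -0.3  0.6] gf 0.0
turn units [-0.01  0.   -0.01] then shift units [-0.05  0.03  2.58] mm [-1.6  0.9 77.5]
net [285. 217.] 0.86 [ 0.4252 -0.1497  0.01  ]
```

View pics/w7.png

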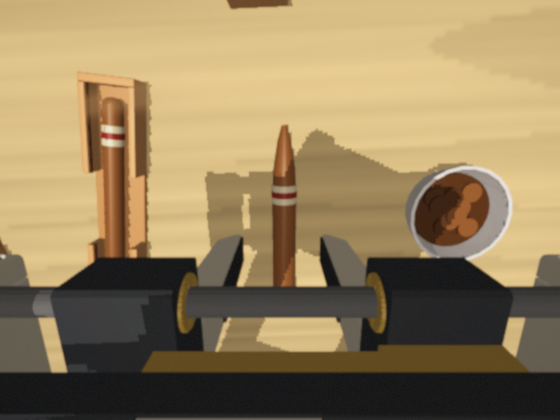

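The torpedo (column 285) is centred, the panetela rests in its box on the left, and the dish at (458,212) is clear. Gripping with the opening kept at about 46 mm.

Request:
{"name": "apply_moves", "arguments": {"steps": [-0.05,0.05,0.6,0,0,0,45,0,0,0.7,0,0,0,42,0,0,0.6,0,0,0,40,0,0,0.43,0,0,0,38,0,0,0.23,0,0,0,36,0,0,0,0,0,0,36,0,0,0,0,0,0,0,0,0,0,0,0,0,0,0,0,0,0,0,0,0,0,0,0,0,0,0,0,0,0,0,0,0,0,0,0,0,0,0,0,0,0]}}

```text
t: 19.47
tool_pos: [0.427, -0.1492, 0.0049]
orientation: [3.14, -0.068, 0.003]
force: [-0.2, 1.5, 5.9]
opening: 0.0198
gripper_force: 12.0
```

```bash
python3 go.py bt 0.085
```

```text
t 19.47 pos [ 0.427  -0.1492  0.0049] yaw -0.043 open 0.0198 F [-0.2  1.5  5.9] gf 12.0
turn units [ 0.01 -0.02 -2.23] then shift units [ 1.94 -9.29 -2.67] mm [  58.2 -278.8  -80.1]
```

Request:
{"name": "apply_moves", "arguments": {"steps": [0,0,-0.67,0,0,0,0,0,0,-1,0,0,0,0,0,0,-1,0,0,0,0,0,0,0,0,0,-0.75,0,0,0,0,0,0,-0.75,0,0,0,0,0,0,-0.73,0,0.2,-0.93,0,0,0,0,0,0.2,-0.93,0,0,0,0,0,0.2,-0.93,0,0,0,0,0,0.2,-0.93,0,0,0,0,0,0.2,-0.93,0,0,0,0,0,0.2,-0.93,0,0,0,0,0]}}

```text
t: 20.47
tool_pos: [0.4294, 0.0234, 0.0841]
orientation: [3.127, 0.298, 0.0]
force: [0.6, 0.3, 0.0]
opening: 0.0196
gripper_force: 12.0
```

Request:
{"name": "apply_moves", "arguments": {"steps": [0.2,-0.93,0,0,0,0,0,0.2,-0.93,0,0,0,0,0,0.2,-0.93,0,0,0,0,0,0.14,-0.92,0,0,0,0,0,0,0,0,0,0,0,0,0,0,0,0,0,0,0,0,0,0,0,0,0,0]}}

```text
t: 21.05
tool_pos: [0.4302, 0.1354, 0.0838]
orientation: [3.127, 0.3, -0.001]
force: [0.5, -0.3, -0.5]
opening: 0.0198
gripper_force: 12.0
```

```bash
python3 go.py bt 0.0105; python3 look.py w8 box_torpedo 0; python3 - <<'E'
from h import *
C=cal("wrist"); c,s=np.cos(.19),np.sin(.19)
print("outer top",proj(C,[.4315+c*.09,.1355+s*.09,.021]))
E
```

```text
t 21.05 pos [0.4302 0.1354 0.0838] yaw 0.191 open 0.0198 F [ 0.5 -0.3 -0.5] gf 12.0
turn units [0.   0.   0.01] then shift units [0.04 0.   2.44] mm [ 1.3  0.1 73.3]
outer top [281.13285966 100.05929474]
```

View pics/w8.png

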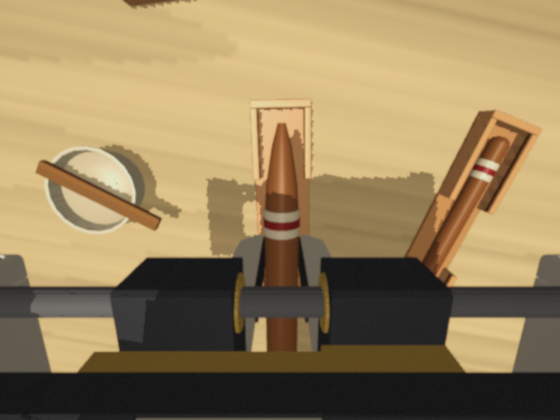

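The torpedo is centred over its box (columns 250–312), whose end edge is at row 100 as predicted. The pot at left is clear. Lowering.

Request:
{"name": "apply_moves", "arguments": {"steps": [0.04,0,0.4,0,0,0,0,0,0,0.7,0,0,0,0,0,0,0.7,0,0,0,0,0,0,0.4,0,0,0,0,0,0,0.2,0,0,0,0,0,0,0,0,0,0,0,0,0,0,0,0,0,0,0,0,0,0,0,0,0]}}

```text
t: 21.82
tool_pos: [0.4325, 0.1358, 0.013]
orientation: [-3.127, -0.298, -0.002]
force: [-0.2, 0.4, 1.0]
opening: 0.0198
gripper_force: 12.0
```

```bash
python3 go.py bt 0.0095
```

```text
t 21.82 pos [0.4325 0.1358 0.013 ] yaw 0.19 open 0.0198 F [-0.2  0.4  1. ] gf 12.0
turn units [ 0.   -0.01 -0.  ] then shift units [-0.03  0.    0.12] mm [-1.   0.1  3.5]
```

Releasing, lifting clear, then retreating so both fixed cameras can see the boxes.

Request:
{"name": "apply_moves", "arguments": {"steps": [0,0,0.1,0,0,0,0,0,0,0,0,0,0,0,0,0,0,0,0,0,22,0,0,0,0,0,0,26,0,0,0,0,0,0,32,0,0,0,0,0,0,40,0,0,0,0,0,0,42,0,0,0,0,0,0,42,0,0,0,0,0,0,42,0,0,-0.5,0,0,0,42,0,0,-0.9,0,0,0,42,0,0,-0.9,0,0,0,45]}}

```text
t: 22.82
tool_pos: [0.4301, 0.1357, 0.0776]
orientation: [3.127, 0.299, -0.005]
force: [0.0, 0.7, 0.8]
opening: 0.041
gripper_force: 0.0
```

Request:
{"name": "apply_moves", "arguments": {"steps": [0,0,-1,0,0,0,45,0,0,-1,0,0,0,45,0,0,-1,0,0,0,45,0,0,-1,0,0,0,45,0,0,-1,0,0,0,45,0,0,-1,0,0,0,45,0,0,-1,0,0,0,45,0,0,-1,0,0,0,45,0,0,0,0,0,0,45,0,0,0,0,0,0,45]}}

```text
t: 23.65
tool_pos: [0.4326, 0.1362, 0.3201]
orientation: [-3.127, -0.299, -0.007]
force: [0.0, 0.8, -0.0]
opening: 0.0415
gripper_force: 0.0
```

```bash
python3 - <<'E'
from h import *
C={c:cal(c) for c in("scene","side")}
for c in C: cv2.imwrite(f"pics/{c}1.png",eyes.read_camera(c)[...,::-1])
B=dict(petit=(.651,-.1365,-.02),robusto=(.643,.279,.29),torpedo=(.4315,.1355,.19),panetela=(.437,-.0076,-.175))
for n,(x,y,th) in B.items():
    r={c:eyes.place_of(c,"cigar_"+n) for c in C}
    if all(r.values()):
        X=tri([(C[c],r[c][0]["xy"]) for c in C]); d=X[:2]-(x,y)
        print(n,X.round(4),"box xy mm",(1e3*np.array([np.cos(th)*d[0]+np.sin(th)*d[1],-np.sin(th)*d[0]+np.cos(th)*d[1]])).round(1))
    else: print(n,r)
ims=[rectify(cv2.imread(f"pics/{c}1.png"),C[c],0.014,.3,.75,-.25,.4,900) for c in C]
cv2.imwrite("pics/end.png",cv2.resize(np.vstack(ims),(430,596)))
E
```

```text
petit [ 0.6485 -0.1341  0.0104] box xy mm [-2.5  2.4]
robusto [0.6337 0.2816 0.0159] box xy mm [-8.2  5.2]
torpedo [0.4281 0.1343 0.0163] box xy mm [-3.5 -0.5]
panetela [ 0.4416 -0.0069  0.0118] box xy mm [4.4 1.5]
```

View pics/end.png

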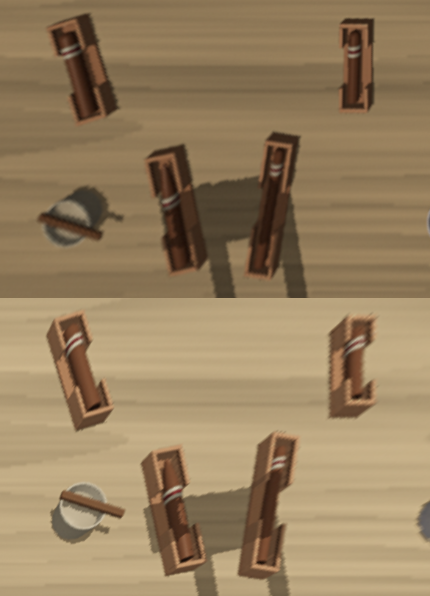

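Both rectified views show all four cigars lying flat inside their own boxes. The measured heights (10–16 mm) match resting on the box floors, and the pot hasn't moved. Since each cigar is between its walls, it has at most 8 mm of play each way, inside the 12 mm limit.

```bash
python3 -c "
from plant import robot
print(robot.close_job())"
```

```text
the job is handed in; nothing more can be done
None
```

I put all four cigars in their own boxes, lying flat on the floor and released, without going near the pot or dish, and handed the job in at about 24 s of the 109 s allowed; the hand-in returned no verdict.

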